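# Clear the flap of the returns safe and hold it open with its lever

### The job

The heavy steel flap of the medicine returns safe must be held open for a colleague, but a small yellow carton has been left lying on it. With the flap still shut, push the carton (do not pick it up) across onto the fixed deck beside the flap, so that it lies flat and entirely off the flap, without knocking over or shoving the white vial there or the other things; then press the red pad on the long end of the lever down to its stop without forcing it, so that the flap is raised fully, and finish while holding it down like that.

Things in the scene. Friction and masses are not known exactly. Their poses are not given: they have to be found in the camera images.
- safe: Blue steel returns safe, fixed, 170 mm wide (x), y from -155 to +145 mm; position and yaw vary. Origin on the worktop under the flap's hinge line, mid-width; z up, +y towards the deck, x across (away from the robot). Level top at z = 110 mm: deck at y +6 to +145 mm, flush flap at y -6 to -149 mm, hinge knuckles flush between. The lever stands beyond the flap, at -y.
- flap (a joint): Angle of the heavy bare steel flap (164 x 143 x 10 mm, about 1.6 kg, hinged at y = 0, z = 106 mm of the safe along its x): 0 = shut, flush with the deck; grows as its lever-side edge rises; about 0.49 with the lever at its stop. Falls shut by itself.
- flap_edge (a point): Middle of the upper edge of the flap on the lever's side, 149 mm from the hinge; at z = 110 mm when shut, about 70 mm higher when fully raised.
- lever (a joint): Lever angle: 0 = at rest, long arm sloping up at 22 degrees towards the safe's -y; grows as the long end goes down; 0.70 = at its stop, sloping down at 18 degrees. The short end lifts the flap from below. Spring and flap return it when let go; the pad takes roughly 4 to 8 N at the stop.
- lever_pad (a point): Centre of the top of the round red pad (48 mm across) on the lever's long end, 180 mm along the arm from the pivot and 12 mm above the arm's centre line; about 199 mm above the worktop at rest, 76 mm at the stop. It moves on an arc about the pivot, shifting up to 15 mm in the safe's y.
- lever_pivot (a point): The lever's pivot: 120 mm above the worktop, at y = -190 mm of the safe, mid-width, between two dark cheeks 135 mm high and 52 mm over the outside. A stop post 92 mm high stands under the long arm 60 mm from it.
- deck_middle (a point): Middle of the deck's flat top (170 x 139 mm, z = 110 mm), 75 mm from the hinge line; a rim 10 mm high runs along the deck's far end (y = 140 to 145 mm of the safe).
- carton: Small yellow and orange carton lying on the flap, 36 x 62 x 30 mm (x, y, z), 0.07 to 0.13 kg; origin at the centre of its underside, z up. It slides when pushed at the side; its yaw varies.
- vial_white: White screw-cap vial, 37 mm across, 60 mm high, standing loose near the far end of the deck, on the side away from the robot; origin at the centre of its underside. Leave it.
- bottle_red: Red steel drinking bottle, 229 mm high, loose, at the back. Leave it.
- vial_big: Orange vial with white cap, 47 mm across, 74 mm high, loose, at the back. Leave it.
- stock_blue: White stock bottle with blue cap, 62 mm across, 105 mm high, loose, at the back. Leave it.
- stamp: Brown rubber stamp with upright handle, 24 x 52 x 71 mm, loose, at the back. Leave it.
- felt_marker: Black and white marker pen, 135 mm long, loose, to the left. Leave it.
Things that resemble listed ones, but are neither listed nor needed, are in the scene too. Leave any green or purple look-alike of the carton alone.

How it is judged:
On the way, in this order (a step that is already met when the one before it is completed fails the run):
1. the carton lies flat on the deck, off the flap, with the flap still shut (contact force between carton and flap below 0.03 N and y of carton in the frame of safe above 0.015 m and z of carton in the frame of safe between 0.1 and 0.12 m and angle between carton's own z axis and vertical below 0.15 rad and value of joint flap below 0.05 rad and value of joint lever below 0.1 rad and linear speed of carton below 0.02 m/s), for 0.2 s.
2. the lever is pressed to its stop and the flap is fully raised (value of joint flap above 0.36 rad and value of joint lever above 0.58 rad and contact force between the fingers and lever above 1.5 N), for 0.3 s.
At the end, for the whole second after the job is handed in: The fingers press on the lever (over 1.5 N) and hold it at or near its stop (over 0.58 of 0.70 rad) with the flap still and raised (over 0.36 rad); the carton lies still and flat on the deck, not touching the flap (all of step 2 and contact force between carton and flap below 0.03 N and y of carton in the frame of safe above 0.015 m and z of carton in the frame of safe between 0.1 and 0.12 m and angle between carton's own z axis and vertical below 0.15 rad and velocity of joint flap between -0.1 and 0.1 rad/s and linear speed of carton below 0.02 m/s); the arm keeps its last pose, push and grip.
It fails at once if the carton is lifted, tipped over or knocked off the safe (z of carton in the frame of safe above 0.13 m or z of carton in the frame of safe below 0.095 m or angle between carton's own z axis and vertical above 0.6 rad).
It fails at once if the flap is raised with the carton still on it (value of joint flap above 0.1 rad and contact force between carton and flap above 0.05 N).
It fails at once if the robot lifts the flap itself instead of using the lever (value of joint flap above 0.06 rad and contact force between any of the arm, the fingers and flap above 0.5 N).
It fails at once if the lever is forced (over 45 N) (contact force between any of the arm, the fingers and lever above 45 N).
It fails at once if one of the things to be left alone is shoved, lifted or knocked over (distance of any of vial_white, bottle_red, vial_big, stock_blue, stamp, felt_marker from where it was at the start of the episode above 0.03 m or angle between any of vial_white, bottle_red, vial_big, stock_blue, stamp's own z axis and vertical above 0.5 rad).
It also fails if it takes over 48 s, if anything falls off the work surface, if the arm or the gripper's body presses on something with over 40 N, if the wrist force passes 120 N, or if a joint passes its speed limit or range.

### The arm

A 6-joint arm with a two-finger parallel gripper is mounted at the origin on a cart in front of the work surface, level with it; the furniture and walls round the work are solid. World frame = base frame: x ahead of the robot, y to its left, z up, the work surface at z = 0. Lengths are in m, angles in rad, forces in N, time in s.
With the tool pointing down it reaches from about 0.25 to 0.775 m from the base axis. Payload 4 kg.
Tool frame: the origin (TCP) lies at the very end of the fingers, on their centre line; the grasp point (between the pads) lies 19 mm behind it; z points along the fingers, y is the line along which they close (so a half turn about z gives the same grasp; the last joint's range is limited). The gripper opens to 94 mm and grips with 3 to 60 N. Pads are 16 mm wide; open, the fingers measure 119 mm over their backs; the gripper's body (75 mm by 177 mm) begins 78 mm behind the grasp point.
Start: joints at [-0.103, 0.087, 1.371, -0, 1.684, -0.103], TCP at [0.55, -0, 0.185] pointing down, gripper open.
Joint ranges: [-3.1, 3.1], [-0.76, 2.03], [0.27, 2.55], [-1.08, 4.22], [0.17, 2.65], [-2.57, 2.57]. Speed limits (rad/s): [2.79, 2.79, 3.14, 3.14, 3.14, 3.14].

### API

Orientations are given as [roll, pitch, yaw] about the fixed x, y, z axes, in that order (R = Rz(yaw) Ry(pitch) Rx(roll)).
In Python, from bench import robot, vision gives the robot as it stands.
- The arm moves only by the shell command python3 -m crank 'ROWS'. ROWS is JSON, a list of rows, each a list of 3 entries, a list of its own where there are three numbers: the closure, from 0 (fully open) to 1 (shut), then the shift along the tool's x, y, z in m, then the turn, a rotation vector about the tool's x, y, z in degrees. A call has 1 to 8 rows; each row shifts and turns the commanded pose from where the row before left it, along the tool's axes as they then stand; what a row does not reach is not made up. A row lasts 1/10 s, in which the tool goes at most 50 mm and 8.59 degrees, less where a joint would pass 70% of its speed; a pose out of reach is approached as far as the arm can. A call with a gripper value outside its range is refused whole. The fingers move at their own pace and stop on an object; the grip force is fixed at half the most. Time passes only in rows, so rows that do not move let the fingers close. It gives the time, the measured TCP pose, the force, the opening and the grip force at its end, in the units of the state.
- robot.get_obs(): the state, without advancing time (a new reading comes with each control period).
- vision.snapshot(name): name is "scene" or "side" or "wrist"; returns a dict with "color" (480x640x3 uint8, red, green, blue), "z_map" (480x640 float32, m along the optical axis (not along the pixel's ray), 0 where there is no reading), "fx", "fy", "cx", "cy" (pixels), "dist" ([k1, k2, p1, p2, k3] as OpenCV has them; the pictures are not rectified), "R" (3x3) and "t" (3): a world point X has camera coordinates R X + t. Camera axes: x right, y down, z forward; pixel columns grow to the right and rows downward; lengths in m; the calibration is good to about 2 mm. A picture is of the moment at which its call begins.
- robot.close_job(): hands the job in; it is judged then, once.
The state is a dict: "time": time; "joint_positions": joint angles; "qvel": joint speeds; "joint_torque": joint torques, N m; "tool_pos": TCP position; "ee_rot": TCP orientation; "wrist_force": force on the tool from outside, world axes, zero at the start; "wrist_torque": the same for the moment, N m; "width": finger opening in m; "finger_force": force on a finger pad.
Only numpy, scipy, OpenCV 4.12 (cv2) and the standard library are available. Lean on these libraries where they do the work, as an engineer would, in place of code of your own. Each camera call takes 0.05 s, during which the arm holds its last target. There are 200 camera calls.

## Working session

There is one attempt and no reset: what is moved stays moved. The work goes in short steps, Python scripts to look and compute and a shell command to move; the robot and the scene stay as the last step left them, time stands still between calls to the robot, and variables do not carry over. Pictures are saved under pics/ and viewed, at most 10 in all, crops included, and the job is handed in when it is done.

```bash
mkdir -p pics; ls
python3 - <<'E'
from bench import robot, vision
import cv2,numpy as np,pickle
for n in ["scene","side"]:
    s=vision.snapshot(n); pickle.dump(s,open(f'{n}0.pkl','wb'))
    cv2.imwrite(f'pics/{n}0.png',s['color'][:,:,::-1])
    print(n,s['R'],s['t'],s['fx'],s['cx'],s['cy'],s['dist'])
o=robot.get_obs();print(o)
E
```

```text
pics
scene [[ 0.57774388 -0.81587345 -0.02371753]
 [-0.38402215 -0.24606692 -0.88993149]
 [ 0.72023537  0.52326053 -0.45547714]] [-0.30531072  0.34480474  0.90538581] 533.0058118037554 320.98153086734925 243.29551891853114 [0.05318924 0.         0.         0.         0.        ]
side [[-0.9963584  -0.08235461  0.02208287]
 [-0.06929724  0.63125043 -0.77247705]
 [ 0.04967722 -0.77119428 -0.63465861]] [0.54947296 0.11564914 1.27839468] 517.9423272166553 319.6227478762602 242.2379673955111 [-0.00084051  0.          0.          0.          0.        ]
{'time': 0.1, 'joint_positions': array([-1.03121854e-01,  8.78838773e-02,  1.37204615e+00, -3.79033837e-05,
        1.68359801e+00, -1.03083296e-01]), 'qvel': array([-0.00019799, -0.00057281, -0.00371781, -0.00049786,  0.0014713 ,
        0.00167516]), 'joint_torque': array([ 2.25695316e-03, -3.41256917e+01, -3.03301656e+01,  7.19034858e-02,
        3.05556308e-02, -9.49158243e-05]), 'tool_pos': array([5.49484326e-01, 2.26600694e-05, 1.83548637e-01]), 'ee_rot': array([-3.13966366e+00, -1.61682218e-04,  1.57075338e+00]), 'wrist_force': array([ 0.73629149,  0.00932304, -1.07843966]), 'wrist_torque': array([-0.03514787, -0.00613835,  0.03314273]), 'finger_force': 0.0, 'width': 0.0941651256833355}
```

View pics/scene0.png

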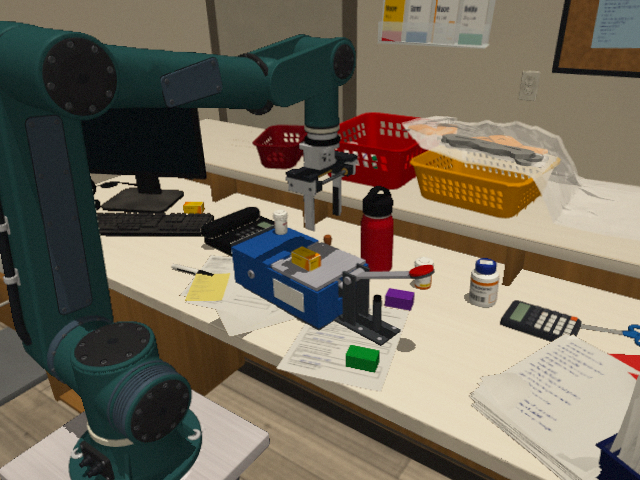

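View pics/side0.png

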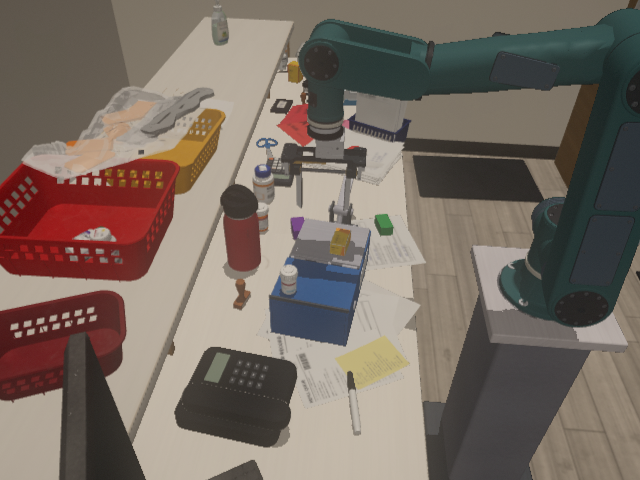

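Scene view: the yellow carton lies on the flap at (306,258), with the lever and its red pad at (422,271) and the white vial at (281,222). Other carton-like things are yellow at (193,207) by the keyboard, green at (362,358) and purple at (400,299). Side view: the carton is at (340,241), and a far yellow thing is at (295,70). Only the one at scene (306,258) lies on the flap and is yellow and orange, so I'll confirm that one in a crop while measuring.

```bash
cat > h.py <<'E'
import numpy as np,cv2
def cloud(s):
    h,w=s['z_map'].shape; v,u=np.mgrid[:h,:w]
    K=np.array([[s['fx'],0,s['cx']],[0,s['fy'],s['cy']],[0,0,1]])
    p=cv2.undistortPoints(np.stack([u,v],-1).reshape(-1,1,2).astype(np.float64),K,np.array(s['dist'])).reshape(h,w,2)
    z=s['z_map']; C=np.dstack([p*z[...,None],z])
    X=(C-np.array(s['t']))@np.array(s['R']); X[z<=0]=np.nan
    return X
def project(s,P):
    K=np.array([[s['fx'],0,s['cx']],[0,s['fy'],s['cy']],[0,0,1]])
    return cv2.projectPoints(np.asarray(P,float),cv2.Rodrigues(np.array(s['R']))[0],np.array(s['t']),K,np.array(s['dist']))[0].reshape(-1,2)
def rect(P):
    (c,sz,a)=cv2.minAreaRect((P[:,:2]*1000).astype(np.float32)); return np.round(c,1),np.round(sz,1),round(a,2)
def hsv(s): return cv2.cvtColor(s['color'],cv2.COLOR_RGB2HSV)
E
python3 - <<'E'
from h import *; import pickle
crops=[]
for n,b in (('scene',(210,190,240,160)),('side',(250,190,150,160))):
    s=pickle.load(open(n+'0.pkl','rb')); X=cloud(s); H=hsv(s); z=X[...,2]
    near=(abs(X[...,0]-.5)<.25)&(abs(X[...,1])<.35)
    top=near&(abs(z-.11)<.006)
    def rep(name,m):
        k,l,st,_=cv2.connectedComponentsWithStats(m.astype(np.uint8))
        if k<2: print(n,name,'none');return
        i=1+np.argmax(st[1:,4]); P=X[l==i]
        print(n,name,len(P),rect(P),'med',np.round(np.median(P,0),4),'z',np.round(np.percentile(P[:,2],[2,98]),4))
    hue,sat,val=H[...,0],H[...,1],H[...,2]
    rep('bluetop',top&(hue>100)&(hue<125)&(sat>120))
    rep('alltop',top)
    rep('greytop',top&(sat<60))
    y=near&(hue>8)&(hue<32)&(sat>130)&(z>.1)
    rep('carton',y); rep('cartontop',y&(abs(z-.14)<.005))
    rep('redpad',near&((hue<6)|(hue>174))&(sat>150)&(z>.15)&(abs(z-.199)<.012))
    rep('vial',near&(sat<70)&(z>.15)&(z<.18)&(X[...,1]>0.05))
    x,yy,w,h=b; cv2.imwrite(f'pics/c_{n}.png',0*s['color']) if 0 else None
    crops.append(cv2.resize(s['color'][yy:yy+h,x:x+w,::-1],None,fx=2.0*(1 if n=='scene' else 1),fy=2.0))
cv2.imwrite('pics/crop.png',np.hstack(crops))
E
```

```text
scene bluetop 1664 (array([545.1, 151.9]), array([143.2, 173.6]), 81.63) med [0.5322 0.1463 0.1095] z [0.106  0.1121]
scene alltop 3733 (array([535.1,  76. ]), array([296.9, 175.7]), 81.79) med [0.5235 0.0728 0.1096] z [0.1055 0.1137]
scene greytop 1852 (array([524.4,   6.2]), array([156.9, 168.4]), 81.05) med [ 0.5072 -0.0163  0.1096] z [0.105  0.1119]
scene carton 514 (array([526.8,  39.7]), array([134. ,  67.4]), 35.61) med [0.4915 0.0135 0.1335] z [0.1099 0.1416]
scene cartontop 242 (array([502.3,  22.1]), array([66. , 38.4]), 77.98) med [0.4992 0.019  0.1396] z [0.1355 0.1418]
scene redpad 203 (array([ 483.2, -271.4]), array([46.8, 43.1]), 34.44) med [ 0.4767 -0.275   0.1996] z [0.1904 0.2071]
scene vial 140 (array([599.7, 176.4]), array([32.8, 38.2]), 18.48) med [0.595  0.1709 0.1645] z [0.1508 0.1699]
side bluetop 1292 (array([530.8, 175.5]), array([ 77.8, 125.2]), 84.66) med [0.5277 0.1749 0.11  ] z [0.1071 0.1129]
side alltop 5416 (array([538.5,  76.4]), array([300.5, 170.6]), 81.29) med [0.5386 0.0996 0.1098] z [0.1061 0.1136]
side greytop 2356 (array([528.1,   7.2]), array([160.9, 164.4]), 81.42) med [0.5399 0.016  0.1097] z [0.1062 0.1128]
side carton 206 (array([504.4,  19.8]), array([59.6, 32.4]), 81.21) med [0.5046 0.0215 0.1401] z [0.1367 0.1431]
side cartontop 206 (array([504.4,  19.8]), array([59.6, 32.4]), 81.21) med [0.5046 0.0215 0.1401] z [0.1367 0.1431]
side redpad 14 (array([ 489.8, -284.3]), array([21.6, 11.7]), 36.02) med [ 0.4921 -0.2857  0.2046] z [0.2024 0.2078]
side vial 252 (array([604.4, 180.8]), array([35., 37.]), 6.11) med [0.6037 0.186  0.1669] z [0.1515 0.1711]
```

View pics/crop.png

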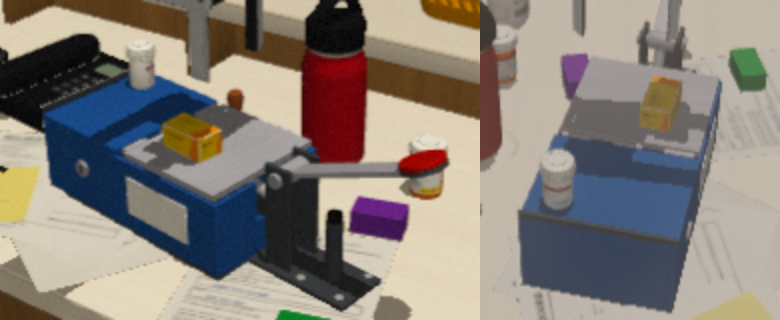

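The crop confirms the yellow and orange carton on the steel flap, with the white vial near the deck's far end. The green and purple look-alikes are on the worktop.

The safe's origin is about (0.536, 0.080) and its yaw is -8.5°. The carton is at about (-23, -63) mm in the safe frame and the vial at about (51, 107) mm. I'll turn the tool so its x lies along safe +y, and go behind the carton with the fingers nearly shut.

```bash
python3 -m crank '[[0.88,[0,0,0],[0,0,8.5]],[0.88,[-14,0,0],[0,0,0]]]' >/dev/null 2>&1 & sleep 0; kill %1 2>/dev/null
python3 - <<'E'
from bench import robot
o=robot.get_obs(); print(o['time'],o['tool_pos'],o['ee_rot'],o['width'])
E
```

```text
0.1 [5.49484326e-01 2.26600694e-05 1.83548637e-01] [-3.13966366e+00 -1.61682218e-04  1.57075338e+00] 0.0941651256833355
```

I wrote that command in mm by mistake and killed it before it ran. The state still shows t = 0.1 s and no motion. Here are the rows again in metres.

```bash
python3 -m crank '[[0.88,[0,0,0],[0,0,8.5]],[0.88,[-0.014,-0.016,0],[0,0,0]],[0.88,[-0.014,-0.016,0],[0,0,0]],[0.88,[-0.014,-0.016,0],[0,0,0]],[0.88,[0,0,0],[0,0,0]],[0.88,[0,0,0],[0,0,0]]]'
cat > st.py <<'E'
from bench import robot
import numpy as np
O=np.array([.536,.080]); a=np.radians(-8.5); Rz=np.array([[np.cos(a),-np.sin(a)],[np.sin(a),np.cos(a)]])
def safe(p): return (np.asarray(p)[...,:2]-O)@Rz
if __name__=='__main__':
    o=robot.get_obs(); print('t',o['time'],'safe xy',safe(o['tool_pos']).round(4),'z',o['tool_pos'][2].round(4),'rot',np.degrees(o['ee_rot']).round(2),'w',round(o['width'],4),'F',o['wrist_force'].round(2))
E
python3 st.py
python3 - <<'E'
from h import *; from bench import vision; from st import safe
for n in ('scene','side'):
    s=vision.snapshot(n); X=cloud(s); H=hsv(s); z=X[...,2]; hue,sat=H[...,0],H[...,1]
    P=X[(abs(X[...,0]-.5)<.08)&(abs(X[...,1])<.15)&(abs(z-.14)<.005)&(hue>8)&(hue<32)&(sat>100)]
    S=safe(P); print(n,len(P),cv2.minAreaRect((S*1000).astype(np.float32)))
E
```

```text
time: 0.7
tool_pos: [0.4965, -0.0344, 0.1844]
ee_rot: [3.141, -0.0, 1.422]
wrist_force: [-0.2, 0.7, 0.0]
width: 0.0496
finger_force: 0.0
t 0.7 safe xy [-0.0222 -0.1189] z 0.1844 rot [ 1.7998e+02 -3.0000e-02  8.1470e+01] w 0.0496 F [-0.19  0.69  0.05]
scene 246 ((-26.32466697692871, -63.192081451416016), (63.7170295715332, 39.065731048583984), 87.924072265625)
side 264 ((-22.546663284301758, -59.10917663574219), (64.39533996582031, 36.08352279663086), 87.47673797607422)
```

The carton is at (-24, -61) mm in the safe frame and turned about 2°, so the tool is lined up. I'll lower behind it.

```bash
python3 -m crank '[[0.88,[0,-0.002,0.02],[0,0,0]],[0.88,[0,0,0.02],[0,0,0]],[0.88,[0,0,0.014],[0,0,0]],[0.88,[0,0,0.008],[0,0,0]],[0.88,[0,0,0],[0,0,0]],[0.88,[0,0,0],[0,0,0]]]' && python3 st.py
```

```text
time: 1.4
tool_pos: [0.4949, -0.0341, 0.1231]
ee_rot: [3.141, -0.0, 1.423]
wrist_force: [0.6, 0.5, -0.3]
width: 0.0113
finger_force: 0.0
t 1.4 safe xy [-0.0238 -0.1189] z 0.1231 rot [179.95  -0.    81.51] w 0.0113 F [ 0.65  0.52 -0.33]
```

```bash
python3 -m crank '[[0.88,[0.008,0,0],[0,0,0]],[0.88,[0.008,0,0],[0,0,0]],[0.88,[0.008,0,0],[0,0,0]],[0.88,[0.008,0,0],[0,0,0]],[0.88,[0.008,0,0],[0,0,0]],[0.88,[0.008,0,0],[0,0,0]],[0.88,[0.008,0,0],[0,0,0]],[0.88,[0.004,0,0],[0,0,0]]]' && python3 st.py
cat > car.py <<'E'
from h import *; from bench import vision; from st import safe
for n in ('scene','side'):
    s=vision.snapshot(n); X=cloud(s); H=hsv(s); z=X[...,2]; hue,sat=H[...,0],H[...,1]
    P=X[(abs(X[...,0]-.52)<.08)&(abs(X[...,1]-.05)<.15)&(abs(z-.14)<.005)&(hue>8)&(hue<32)&(sat>100)]
    r=cv2.minAreaRect((safe(P)*1000).astype(np.float32)); print(n,len(P),np.round(r[0],1),np.round(r[1],1),round(r[2],1))
E
python3 car.py
```

```text
time: 2.2
tool_pos: [0.5033, 0.0261, 0.1226]
ee_rot: [3.142, -0.0, 1.423]
wrist_force: [0.0, -0.3, 0.8]
width: 0.0115
finger_force: 0.0
t 2.2 safe xy [-0.0244 -0.0581] z 0.1226 rot [ 1.800e+02 -1.000e-02  8.154e+01] w 0.0115 F [ 0.03 -0.31  0.76]
scene 197 [-25.8 -63.1] [38.  66.3] 0.3
side 154 [-22.6 -59.2] [64.7 35.5] 85.6
```

```bash
python3 - <<'E'
from bench import vision,robot; import cv2,numpy as np
c=[]
for n,(x,y,w,h) in (('scene',(210,130,200,200)),('side',(240,130,200,200))):
    s=vision.snapshot(n); c.append(cv2.resize(s['color'][y:y+h,x:x+w,::-1],None,fx=2,fy=2))
cv2.imwrite('pics/p1.png',np.hstack(c)); print(robot.get_obs()['time'])
E
python3 st.py; python3 car.py
```

```text
2.4
t 2.4 safe xy [-0.0243 -0.0591] z 0.1226 rot [-1.800e+02  2.000e-02  8.151e+01] w 0.0114 F [-0.03 -0.74  0.69]
scene 202 [-26.  -62.6] [38.2 64.7] 2.0
side 162 [-22.9 -59.4] [61.5 35.6] 87.6
```

View pics/p1.png

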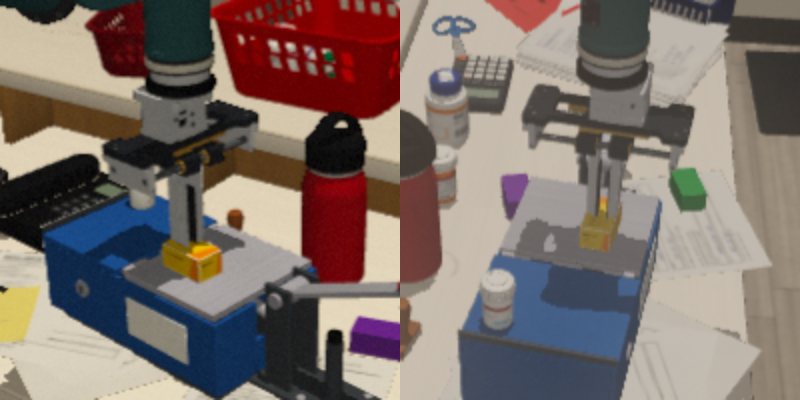

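Run:
```python
from h import *; from bench import vision,robot; from st import safe
o=robot.get_obs(); p=o['tool_pos']; c=[]
for n in ('scene','side'):
    s=vision.snapshot(n); X=cloud(s); H=hsv(s); z=X[...,2]; hue,sat=H[...,0],H[...,1]
    uv=project(s,[p,p+[0,0,.05],p+[0,0,.1]]); print(n,uv.round(1).tolist())
    m=(abs(X[...,0]-.51)<.07)&(abs(X[...,1]-.03)<.1)&(z>.15)&(z<.19)
    P=X[m]; S=safe(P)*1000; print('finger pts',len(P),'x',np.percentile(S[:,0],[5,50,95]).round(1),'y',np.percentile(S[:,1],[5,50,95]).round(1),'zmin',P[:,2].min().round(4))
    y=(abs(X[...,0]-.51)<.07)&(abs(X[...,1]-.03)<.1)&(z>.113)&(hue>3)&(hue<32)&(sat>100)
    P=X[y];S=safe(P)*1000; print('carton',len(P),'x',np.percentile(S[:,0],[3,97]).round(1),'y',np.percentile(S[:,1],[3,97]).round(1),'z',np.percentile(P[:,2],[3,97]).round(4))
    u,v=uv[0].astype(int); k=s['color'][v-45:v+25,u-40:u+40,::-1].copy(); c.append(cv2.resize(k,None,fx=5,fy=5,interpolation=cv2.INTER_CUBIC))
cv2.imwrite('pics/p2.png',np.hstack(c)[:600,:800])
```

```text
scene [[304.5, 259.1], [303.7, 239.7], [302.8, 219.5]]
finger pts 271 x [-45.  -32.7 -10.3] y [-69.2 -65.3 -52.2] zmin 0.1502
carton 627 x [-56.4   4.7] y [-93.8 -33.5] z [0.1145 0.3361]
side [[340.5, 243.0], [341.6, 226.0], [342.7, 208.0]]
finger pts 178 x [-41.7 -18.7  -7.5] y [-59.8 -49.6 -46.3] zmin 0.1505
carton 363 x [-43.8  10.2] y [-86.4 -27.8] z [0.1149 0.2717]
```

View pics/p2.png

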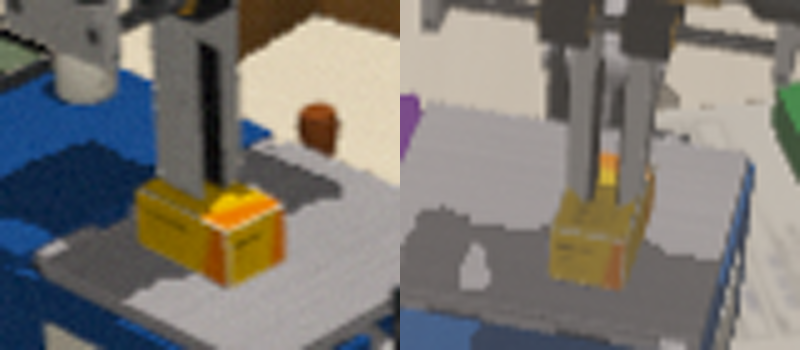

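Both crops show the fingertips ending at the carton's top face around its middle (scene about (304,253)), and the carton hasn't moved. Either the fingers are riding over it or the reported z is off, so I'll check the start image for the true fingertip height.

Run:
```python
from h import *; import pickle
p=np.array([.5495,0,.1835])
for n in ('scene','side'):
    s=pickle.load(open(n+'0.pkl','rb')); X=cloud(s); z=X[...,2]; H=hsv(s)
    for sg in (-1,1):
        q=p+[sg*.053,0,0]; print(n,sg,'tip proj',project(s,[q]).round(1).tolist())
        m=(np.linalg.norm(X[...,:2]-q[:2],axis=-1)<.025)&(z>.115)&(z<.26)&(H[...,1]<80)
        P=X[m]; print(len(P),'z',np.percentile(P[:,2],[0,1,3,5,10]).round(4) if len(P) else '', P[:,:2].mean(0).round(4))
```

```text
scene -1 tip proj [[310.7, 239.2]]
209 z [0.205  0.2057 0.2086 0.211  0.2144] [ 0.4909 -0.0012]
scene 1 tip proj [[337.3, 222.1]]
169 z [0.2041 0.2072 0.2085 0.21   0.2135] [ 0.5967 -0.0017]
side -1 tip proj [[345.3, 215.8]]
116 z [0.1182 0.1365 0.138  0.1395 0.2076] [0.4966 0.0099]
side 1 tip proj [[299.3, 212.8]]
138 z [0.2029 0.2046 0.2083 0.2099 0.2126] [0.6019 0.0073]
```

The pictures show the fingertips about 20.5 mm above the reported TCP, at 0.204 m against 0.1835 m. So the fingers skimmed just over the carton. I'll rise, back off, and lower by reading to about z = 0.0995, which puts the true tip at about 0.120.

```bash
python3 -m crank '[[0.88,[0,0,-0.015],[0,0,0]],[0.88,[-0.02,0,0],[0,0,0]],[0.88,[-0.02,0,0],[0,0,0]],[0.88,[-0.021,0,0],[0,0,0]],[0.88,[0,0,0.014],[0,0,0]],[0.88,[0,0,0.014],[0,0,0]],[0.88,[0,0,0.01],[0,0,0]],[0.88,[0,0,0],[0,0,0]]]' && python3 st.py
python3 - <<'E'
from h import *; from bench import vision,robot; from st import safe
p=robot.get_obs()['tool_pos']
s=vision.snapshot('scene'); X=cloud(s); z=X[...,2]; H=hsv(s)
m=(np.linalg.norm(X[...,:2]-p[:2],axis=-1)<.025)&(z>.114)&(z<.2)&(H[...,1]<80); P=X[m]
print(len(P),np.percentile(P[:,2],[0,1,3,5,10]).round(4),(safe(P).mean(0)*1000).round(1))
u,v=project(s,[p])[0].astype(int); cv2.imwrite('pics/p3.png',cv2.resize(s['color'][v-60:v+40,u-60:u+60,::-1],None,fx=5,fy=5,interpolation=cv2.INTER_CUBIC))
E
python3 car.py
```

```text
time: 3.4
tool_pos: [0.4925, -0.0341, 0.0968]
ee_rot: [-3.136, -0.0, 1.423]
wrist_force: [0.1, -0.9, 0.5]
width: 0.0111
finger_force: 0.0
t 3.4 safe xy [-0.0262 -0.1193] z 0.0968 rot [-1.7971e+02 -3.0000e-02  8.1560e+01] w 0.0111 F [ 0.15 -0.87  0.51]
522 [0.117  0.1198 0.1222 0.125  0.13  ] [ -31.5 -123.3]
scene 217 [-25.2 -70.8] [40.9 81.1] 0.1
side 264 [-22.7 -59. ] [68.5 35.5] 87.8
```

View pics/p3.png

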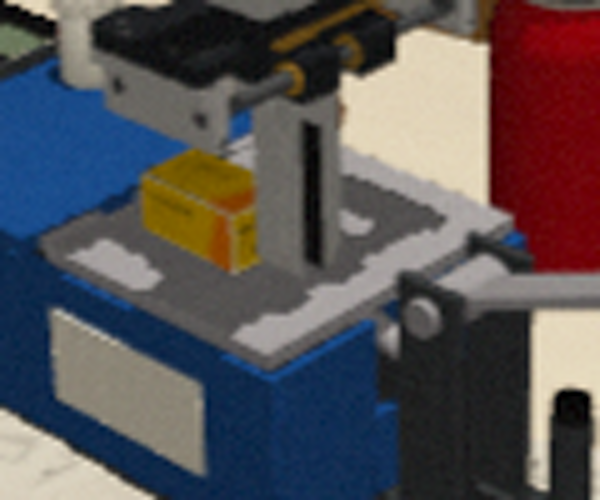

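The fingers now stand just behind the carton (crop (300,250)) and above the flap. Next is the push along +y.

```bash
python3 -m crank '[[0.88,[0.008,0.002,0],[0,0,0]],[0.88,[0.008,0,0],[0,0,0]],[0.88,[0.008,0,0],[0,0,0]],[0.88,[0.008,0,0],[0,0,0]],[0.88,[0.008,0,0],[0,0,0]],[0.88,[0.008,0,0],[0,0,0]],[0.88,[0.008,0,0],[0,0,0]],[0.88,[0.004,0,0],[0,0,0]]]' && python3 st.py && python3 car.py
```

```text
time: 4.35
tool_pos: [0.5051, 0.0248, 0.0996]
ee_rot: [3.142, -0.0, 1.423]
wrist_force: [-1.6, -1.8, 1.6]
width: 0.0114
finger_force: 0.9
t 4.35 safe xy [-0.0224 -0.0592] z 0.0996 rot [180.    -0.    81.54] w 0.0114 F [-1.59 -1.84  1.57]
scene 167 [-27.6 -17. ] [65.  38.3] 89.0
side 282 [-24.8 -16.7] [35. 68.] 0.2
```

The carton moves squarely and its centre is at y = -17 mm. 65 mm more to go.

```bash
python3 -m crank '[[0.88,[0.009,0,0],[0,0,0]],[0.88,[0.01,0,0],[0,0,0]],[0.88,[0.01,0,0],[0,0,0]],[0.88,[0.01,0,0],[0,0,0]],[0.88,[0.01,0,0],[0,0,0]],[0.88,[0.008,0,0],[0,0,0]],[0.88,[0.006,0,0],[0,0,0]],[0.88,[0.003,0,0],[0,0,0]]]' && python3 st.py && python3 car.py
```

```text
time: 5.25
tool_pos: [0.5149, 0.0899, 0.0996]
ee_rot: [3.142, 0.0, 1.423]
wrist_force: [-0.2, 0.1, -0.6]
width: 0.011
finger_force: 0.3
t 5.25 safe xy [-0.0224  0.0066] z 0.0996 rot [180.     0.    81.54] w 0.011 F [-0.16  0.11 -0.65]
scene 151 [-26.5  44.5] [67.7 40.2] 88.7
side 318 [-24.7  48.6] [35.  69.1] 0.5
```

The carton's rear edge is at about y = +15 mm, clear of the flap. I'll back off, let it settle, then rise and check.

```bash
python3 -m crank '[[0.88,[-0.006,0,0],[0,0,0]],[0.94,[-0.012,0,0],[0,0,0]],[1,[0,0,0],[0,0,0]],[1,[0,0,0],[0,0,0]],[1,[0,0,-0.03],[0,0,0]],[1,[0,0,-0.045],[0,0,0]],[1,[0,0,-0.045],[0,0,0]],[1,[0,0,-0.02],[0,0,0]]]' && python3 st.py && python3 car.py
python3 - <<'E'
from h import *; from bench import vision; from st import safe
c=[]
for n,(x0,y0,w,h) in (('scene',(220,180,240,180)),('side',(230,170,160,180))):
    s=vision.snapshot(n); X=cloud(s); z=X[...,2]; H=hsv(s); S=safe(X)*1000
    red=((H[...,0]<6)|(H[...,0]>174))&(H[...,1]>140)
    for nm,m in (('pad',red&(abs(S[...,0])<60)&(S[...,1]<-300)&(S[...,1]>-420)&(z>.15)),('bottle',red&(z>.03)&(z<.2)&(S[...,0]>90)&(abs(S[...,1])<400)&(S[...,0]<350)),('vial',(abs(z-.168)<.006)&(abs(S[...,0]-50)<40)&(abs(S[...,1]-107)<40)),('blob',(S[...,1]<-200)&(S[...,1]>-480)&(abs(S[...,0])<130)&(z>.05)&(z<.25))):
        P=S[m]; 
        if len(P): print(n,nm,len(P),'x',np.percentile(P[:,0],[2,50,98]).round(),'y',np.percentile(P[:,1],[2,50,98]).round(),'z',np.percentile(z[m],[2,50,98]).round(3))
    c.append(cv2.resize(s['color'][y0:y0+h,x0:x0+w,::-1],None,fx=2,fy=2))
cv2.imwrite('pics/p4.png',np.hstack(c))
E
```

```text
time: 6.15
tool_pos: [0.5138, 0.0714, 0.245]
ee_rot: [3.134, -0.002, 1.422]
wrist_force: [0.8, -1.5, -0.4]
width: 0.0009
finger_force: 0.0
t 6.15 safe xy [-0.0207 -0.0118] z 0.245 rot [ 1.7955e+02 -1.0000e-01  8.1490e+01] w 0.0009 F [ 0.78 -1.47 -0.39]
scene 212 [-26.3  47.9] [39.1 65.9] 1.9
side 315 [-24.8  51.4] [35.6 65.9] 1.0
scene pad 206 x [-23.  -7.  19.] y [-377. -360. -336.] z [0.19  0.199 0.207]
scene bottle 1998 x [180. 204. 348.] y [-116.  -84.  371.] z [0.035 0.124 0.198]
scene vial 85 x [34. 47. 66.] y [ 89. 102. 119.] z [0.163 0.167 0.171]
scene blob 1141 x [-26.  -7.  25.] y [-377. -259. -201.] z [0.054 0.141 0.205]
side bottle 899 x [302. 332. 349.] y [ 62. 349. 384.] z [0.161 0.172 0.199]
side vial 182 x [37. 52. 69.] y [ 94. 112. 126.] z [0.163 0.168 0.171]
side blob 250 x [-11.  -4.  23.] y [-331. -259. -202.] z [0.053 0.151 0.181]
```

View pics/p4.png

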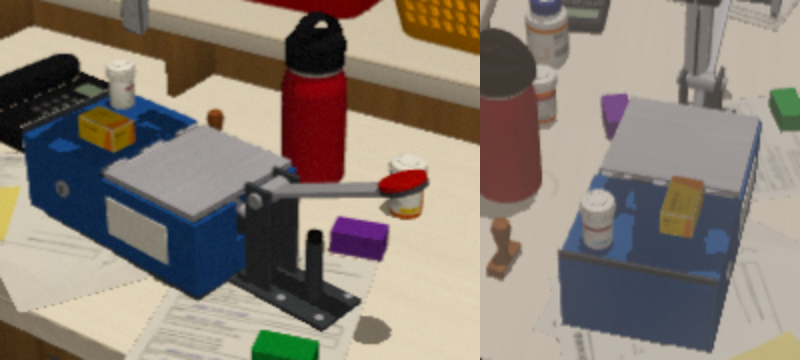

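The carton lies flat on the blue deck, well off the flap (left crop (107,127), right crop (683,205)). The vial is unmoved, the flap is shut, and the pad is at left crop (405,184). Now I'll move over the pad, which is at about (-2, -357) mm in the safe frame.

```bash
python3 -m crank '[[1,[-0.03,0.004,0],[0,0,0]],[1,[-0.045,0.004,0],[0,0,0]],[1,[-0.045,0.004,0],[0,0,0]],[1,[-0.045,0.003,0],[0,0,0]],[1,[-0.045,0.003,0],[0,0,0]],[1,[-0.045,0,0],[0,0,0]],[1,[-0.045,0,0],[0,0,0]],[1,[-0.04,0,0],[0,0,0]]]' && python3 -m crank '[[1,[0,0,0],[0,0,0]],[1,[0,0,0],[0,0,0]],[1,[0,0,0],[0,0,0]]]' && python3 st.py
```

```text
time: 7.15
tool_pos: [0.478, -0.2689, 0.2361]
ee_rot: [-3.137, -0.003, 1.422]
wrist_force: [0.0, 0.2, -0.2]
width: 0.0008
finger_force: 0.0
time: 7.45
tool_pos: [0.4794, -0.2663, 0.238]
ee_rot: [-3.139, -0.002, 1.423]
wrist_force: [-0.1, -0.4, -0.0]
width: 0.0001
finger_force: 0.0
t 7.45 safe xy [-0.0048 -0.3508] z 0.238 rot [-1.7986e+02 -1.1000e-01  8.1550e+01] w 0.0001 F [-0.14 -0.38 -0.04]
```

```bash
python3 -m crank '[[1,[-0.004,0.003,0.02],[0,0,0]],[1,[-0.002,0,0.02],[0,0,0]],[1,[0,0,0.01],[0,0,0]],[1,[-0.002,0,0.008],[0,0,0]],[1,[-0.002,0,0.008],[0,0,0]],[1,[-0.002,0,0.008],[0,0,0]],[1,[-0.002,0,0.008],[0,0,0]],[1,[0,0,0],[0,0,0]]]' && python3 st.py
```

```text
time: 8.25
tool_pos: [0.4804, -0.2825, 0.1594]
ee_rot: [3.14, 0.002, 1.422]
wrist_force: [-3.1, 1.9, 7.8]
width: 0.0004
finger_force: 3.5
t 8.25 safe xy [-0.0014 -0.3667] z 0.1594 rot [1.7993e+02 1.4000e-01 8.1490e+01] w 0.0004 F [-3.12  1.91  7.75]
```

Contact at about 8 N. I'll keep pressing along the arc.

```bash
python3 -m crank '[[1,[-0.001,0,0.01],[0,0,0]],[1,[-0.001,0,0.01],[0,0,0]],[1,[-0.001,0,0.01],[0,0,0]],[1,[0,0,0.01],[0,0,0]],[1,[0,0,0.01],[0,0,0]],[1,[0,0,0.01],[0,0,0]],[1,[0,0,0.01],[0,0,0]],[1,[0,0,0.01],[0,0,0]]]' && python3 st.py
```

```text
time: 9.05
tool_pos: [0.4811, -0.2894, 0.0819]
ee_rot: [3.136, 0.01, 1.421]
wrist_force: [-4.3, -4.4, 8.8]
width: 0.0008
finger_force: 4.9
t 9.05 safe xy [ 3.000e-04 -3.735e-01] z 0.0819 rot [179.68   0.56  81.44] w 0.0008 F [-4.3  -4.44  8.76]
```

```bash
python3 -m crank '[[1,[0.001,0,0.007],[0,0,0]],[1,[0.001,0,0.006],[0,0,0]],[1,[0.001,0,0.005],[0,0,0]],[1,[0,0,0],[0,0,0]]]' && python3 -m crank '[[1,[0.001,0,0.004],[0,0,0]],[1,[0,0,0],[0,0,0]]]' && python3 st.py
```

```text
time: 9.45
tool_pos: [0.4815, -0.2863, 0.0626]
ee_rot: [3.137, 0.009, 1.422]
wrist_force: [-2.0, -6.3, 5.2]
width: 0.0004
finger_force: 3.3
time: 9.65
tool_pos: [0.4816, -0.2854, 0.0588]
ee_rot: [3.137, 0.01, 1.422]
wrist_force: [-3.4, -6.4, 5.1]
width: 0.0007
finger_force: 3.7
t 9.65 safe xy [ 2.000e-04 -3.695e-01] z 0.0588 rot [179.73   0.55  81.46] w 0.0007 F [-3.36 -6.35  5.1 ]
```

```bash
python3 -m crank '[[1,[0.001,0,0.002],[0,0,0]],[1,[0,0,0],[0,0,0]]]' && python3 -m crank '[[1,[0,0,0.002],[0,0,0]],[1,[0,0,0],[0,0,0]]]' && python3 -m crank '[[1,[0,0,0.001],[0,0,0]],[1,[0,0,0],[0,0,0]]]'
```

```text
time: 9.85
tool_pos: [0.4817, -0.285, 0.0571]
ee_rot: [3.137, 0.011, 1.422]
wrist_force: [-3.0, -7.6, 6.3]
width: 0.0004
finger_force: 4.0
time: 10.05
tool_pos: [0.4818, -0.2848, 0.0559]
ee_rot: [3.136, 0.01, 1.422]
wrist_force: [-3.9, -6.0, 8.9]
width: 0.0006
finger_force: 5.1
time: 10.25
tool_pos: [0.4818, -0.2848, 0.0556]
ee_rot: [3.136, 0.01, 1.422]
wrist_force: [-4.8, -5.6, 11.5]
width: 0.0005
finger_force: 6.3
```

The position has stopped falling while the force rises (11.5 N), so the lever is at its stop. I'll hold and check by camera.

```bash
python3 -m crank '[[1,[0,0,0],[0,0,0]],[1,[0,0,0],[0,0,0]],[1,[0,0,0],[0,0,0]],[1,[0,0,0],[0,0,0]],[1,[0,0,0],[0,0,0]]]' && python3 car.py
python3 - <<'E'
from h import *; from bench import vision; from st import safe
c=[]
for n,(x0,y0,w,h) in (('scene',(220,150,240,200)),('side',(230,150,160,200))):
    s=vision.snapshot(n); X=cloud(s); z=X[...,2]; S=safe(X)*1000; H=hsv(s)
    m=(abs(S[...,0])<75)&(S[...,1]<-20)&(S[...,1]>-125)&(z>.105)&(z<.2)&(H[...,1]<70)
    if m.sum()>50:
        k=np.polyfit(S[...,1][m],z[m]*1000,1); print(n,m.sum(),'flap angle',np.arctan(-k[0]).round(3))
    c.append(cv2.resize(s['color'][y0:y0+h,x0:x0+w,::-1],None,fx=2,fy=2))
cv2.imwrite('pics/p5.png',np.hstack(c))
E
```

```text
time: 10.75
tool_pos: [0.4818, -0.2848, 0.0556]
ee_rot: [3.136, 0.01, 1.422]
wrist_force: [-5.3, -5.5, 10.3]
width: 0.0002
finger_force: 6.3
scene 208 [-27.1  47.6] [40.6 64.6] 1.5
side 315 [-24.7  50.5] [35.  68.4] 0.8
scene 489 flap angle 0.334
side 2992 flap angle 0.493
```

View pics/p5.png

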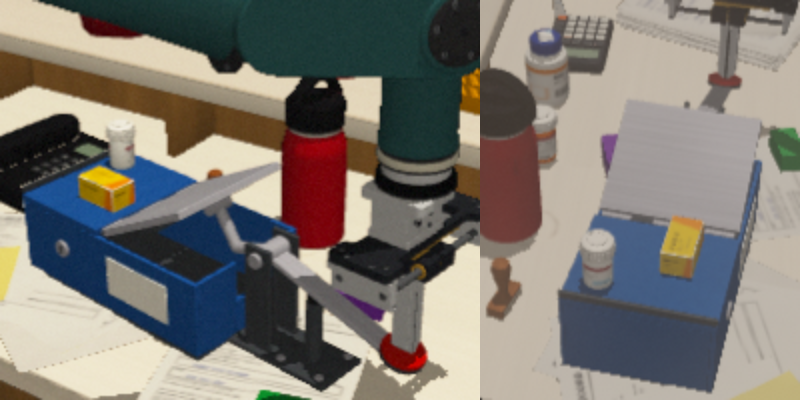

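The flap is fully raised: the side view, with far more of the flap in sight, gives 0.49 rad. The lever is on its stop with the fingers on the pad (left crop (404,350)), and the carton is flat on the deck with everything else in place. I'm handing in.

```bash
python3 -c "from bench import robot; print(robot.close_job())"
```

```text
the job is handed in; nothing more can be done
None
```

I handed the job in at about 11 s of the 48 s allowed: the carton lies flat on the deck, clear of the flap, and the fingers hold the lever at its stop with about 10 N, the flap raised to about 0.49 rad; no verdict was shown.

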